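Weigh the coffee tin on the bar's beam scale

ROBOT

A 6-joint arm with a two-finger parallel gripper is mounted at the origin on a cart in front of the work surface, level with it; the furniture and walls round the work are solid. World frame = base frame: x ahead of the robot, y to its left, z up, the work surface at z = 0. Lengths are in m, angles in rad, forces in N, time in s.
With the tool pointing down it reaches from about 0.3 to 0.775 m from the base axis. Payload 14.6 kg.
Tool frame: the origin (TCP) lies between the finger pads; the fingertips stand 14 mm ahead of it and the grasp point (between the pads) lies 5 mm behind it; z points along the fingers, y is the line along which they close (so a half turn about z gives the same grasp; the last joint's range is limited). The gripper opens to 94 mm and grips with 3 to 60 N. Pads are 16 mm wide; open, the fingers measure 119 mm over their backs; the gripper's body (75 mm by 177 mm) begins 78 mm behind the grasp point.
Start: joints at [-1.385, 0.3, 1.521, -0, 1.321, -0.067], TCP at [0.138, -0.533, 0.219] pointing down, gripper open.
Joint ranges: [-3.03, 3.03], [-0.79, 2.21], [0.23, 2.52], [-1.04, 4.18], [0, 3.07], [-2.55, 2.55]. Speed limits (rad/s): [2.22, 2.22, 2.57, 3.14, 3.14, 3.14].

INTERFACE

Orientations are given as [roll, pitch, yaw] about the fixed x, y, z axes, in that order (R = Rz(yaw) Ry(pitch) Rx(roll)).
In Python, from station import ctrl gives the robot as it stands. The module is installed in compiled form; this text tells all that it offers.
- The arm moves only by the tool move_arm, never from a script. Its argument "targets" is a list of rows, each a list of 7 numbers: the opening, from -1 (shut) to 1 (fully open), then the shift along the tool's x, y, z in units of 50 mm (1.0 is 50 mm), then the turn, a rotation vector about the tool's x, y, z in rad. A call has 1 to 12 rows; each row is the pose to reach, as a shift and turn from the pose commanded when the call began, along the tool's axes at that moment; what a row does not reach only later rows make up. A row lasts 1/10 s, in which the tool goes at most 50 mm and 8.59 degrees, less where a joint would pass 70% of its speed; a pose out of reach is approached as far as the arm can. A call with a gripper value outside its range is refused whole. The fingers move at their own pace and stop on an object; "grip_force" is the grip in N (left out, the last holds). Time passes only in rows, so rows that repeat a pose let the fingers close. It gives the time, the measured TCP pose, the force, the opening and the grip force at its end, in the units of the state.
- ctrl.get_obs(): the state, without advancing time (a new reading comes with each control period).
- ctrl.camera(name): name is "scene" or "top" or "wrist"; returns (picture, depth): 480x640x3 uint8, red, green, blue; 480x640 float32, m along the optical axis (not along the pixel's ray), 0 where there is no reading.
- ctrl.camera_params(name): a dict with "intrinsics" (3x3 intrinsics, pixels), "rvec" (rotation vector, rad) and "tvec" (3), from world to camera coordinates, as OpenCV has them; the wrist camera has in their place "T_tool_cam" (4x4, takes a point from camera to tool coordinates, whose origin is the TCP and whose axes are the flange's). Camera axes: x right, y down, z forward; pixel columns grow to the right and rows downward; lengths in m; the calibration is good to about 2 mm. The wrist camera is an equidistant fisheye: a pixel r from the principal point sees the ray r / f radians off the axis. A picture is of the moment at which its call begins: read the wrist's pose just before it. camera_params takes no time and is no camera call.
- ctrl.hand_in(): hands the job in; it is judged then, once.
Trained networks look in the newest picture that a camera, given by its name, has taken for a name from the list of things; names that differ only in an ending like _2 or _b are one class to them, and where a whole thing is asked for, a point or a joint stands for the part that bears it (a point fixed in the world has none). Each returns a list of dicts, best first, with "score" (0 to 1); they miss things now and then, are a little off and sometimes report something else, mostly with a low value. They report only what shows in the picture. A call takes as long as a camera call. They do not tell look-alikes from the thing itself.
- ctrl.cut_out(camera, target): "region" (480x640 bool, what is visible of it) and "point" ([column, row] in pixels, amid what is visible of it).
- ctrl.tip_of(camera, target): "point" ([column, row] in pixels: a listed point, or the origin of a listed thing).
The state is a dict: "time_s": time; "qpos": joint angles; "joint_vel": joint speeds; "tau": joint torques, N m; "ee_pos": TCP position; "eef_rot": TCP orientation; "force": force on the tool from outside, world axes, zero at the start; "moment": the same for the moment, N m; "grip_width": finger opening in m; "grip_force": force on a finger pad.
Only numpy, scipy, OpenCV 4.12 (cv2) and the standard library are available. Lean on these libraries where they do the work, as an engineer would, in place of code of your own. Each camera call takes 0.05 s, during which the arm holds its last target. There are 200 camera calls.

TASK

Weigh the red tin of coffee for the stock count: hang it by its handle in the forked end of the beam scale, and nudge the brass poise along the beam by its knob until the beam floats level by itself, its red tip at the marks of the gate. Lower the tin gently onto the fork, push the poise with a light fingertip touch rather than gripping it or leaning on the scale, and leave the tin hanging in the still beam and the other things where they stand.

Things in the scene. Friction and masses are not known exactly. Their poses are not given: they have to be found in the camera images.
- scale: Green cast-iron beam scale fixed to the counter. Origin on the counter under the pivot; z up, y along the level beam toward its graduated long arm and the gate, x across it. Base 62 mm wide (x), y from -53 to +282 mm, 21 mm high. Two cheeks (55 mm over all in x) carry the pivot 200 mm above the counter and reach 213 mm. Forces on the scale count those on its beam and poise.
- beam (a joint): Tilt of the beam, rad: 0 level, positive = long arm and red tip up, fork down; stops at -0.12 and 0.12. Empty it lies on the -0.12 stop; with the tin hung and the poise near its inner end, on the +0.12 stop. It floats between only near balance, where 1 mm of poise travel turns it about 0.012 rad (poise out = long arm down). Damped: at rest after about 2 s.
- poise (a joint): Travel of the poise along the beam, m: 0 = inner end, its centre 55 mm from the pivot, growing outward along the long arm to 0.18. It slides stiffly (about 1.2 N) and stays where it is left. Balance with the tin hung is at about 0.3125 x (tin's mass in kg) - 0.041. The beam has 19 black ticks, 10 mm apart, the first at 0.
- poise_knob (a point): Middle of the grip knob on the poise: an upright brass cylinder with dark rings, 16 mm across, its top 14 mm above this point, its foot on the poise's body 17 mm below it; 36 mm above the beam's centre line. Axes: y outward along the long arm, tilting with it. The poise's body is a brass block 37 x 34 x 48 mm astride the beam (6 mm wide, 16 mm high).
- fork_seat (a point): Where the tin's bar hangs (bar's centre): 125 mm from the pivot toward -y, at pivot height when level, 15 mm up or down at the stops. Fork: two 6 mm rods at x = -32 and +32 mm, 58 mm apart inside, open at the -y end (the fork goes in between bar and lid), V notches open upward, lips 12 mm above and 18 mm either side of the seat, bottoms 12 mm below. A 26 mm brass cross bar, 67 mm toward the pivot.
- beam_tip (a point): Red tip of the long arm, on the beam's centre line 262 mm from the pivot, inside the gate: a brass wire loop, 22 mm wide in x, from 164 to 242 mm above the counter, with two red marks at 200 mm. The tip is at the marks when the beam is level.
- tin: Red coffee tin with brass bands, closed, 74 mm across, 83 mm high, with a stiff upright wire handle that does not fold: 90 mm wide along the tin's x, level bar 140 mm above the bottom, 57 mm above the lid. Origin at the centre of the bottom, z up, x along the bar. Mass unknown, 0.31 to 0.63 kg. Hung, the bare wire either side of the wooden grip lies in the fork's notches.
- tin_grip (a point): Middle of the wooden grip on the tin's handle bar, 140 mm above its bottom: a cylinder 16 mm thick and 36 mm long along the tin's x; bare wire 6 mm thick runs on from 18 to 37 mm either side of this point.
- bottle_green: Green bottle, 65 mm across, 269 mm high, at the back of the counter; bystander. Origin at its bottom.
- bottle_amber: Amber bottle, 60 mm across, 250 mm high, beside the green one; bystander. Origin at its bottom.
- jigger: Steel double jigger, 43 mm across, 76 mm high, at the back behind the scale; bystander. Origin at its bottom.
- coaster_stack: Stack of white round coasters, 99 mm across, 15 mm high, at the front edge; bystander.
- matchbox: Red matchbox, 55 x 37 x 14 mm, at the front edge; bystander.
Things that resemble listed ones, but are neither listed nor needed, are in the scene too. What is shaped like the tin but turquoise is not meant.

How it is judged:
On the way:
1. the tin hangs by its handle bar in both notches of the fork, clear of the counter, let go by the fingers (distance between tin_grip and fork_seat below 0.01 m and angle between the x axis of tin and the x axis of scale, either way round below 0.2 rad and height (world z) of tin above 0.02 m and contact force between the fingers and tin below 0.1 N), for 0.2 s.
At the end, for the whole second after the job is handed in: The tin hangs at rest in both notches (bar within 10 mm of its seat, 0.2 rad of square to the beam; tin off the counter, within 0.15 rad of upright), and the beam floats by itself level within 0.03 rad (tip within 8 mm of the marks), under 0.04 rad/s (distance between tin_grip and fork_seat below 0.01 m and angle between the x axis of tin and the x axis of scale, either way round below 0.2 rad and height (world z) of tin above 0.02 m and angle between tin's own z axis and vertical below 0.15 rad and linear speed of tin below 0.03 m/s and value of joint beam between -0.03 and 0.03 rad and velocity of joint beam between -0.04 and 0.04 rad/s); the robot touches nothing.
It fails at once if the robot squeezes, leans on or jerks the scale, its beam or its poise with more than 20 N in all (contact force between any of the fingers, the arm and scale above 20 N).
It fails at once if the tin is dropped on or forced into the scale with more than 30 N (contact force between tin and scale above 30 N).
It fails at once if the tin is tipped by more than 0.6 rad (angle between tin's own z axis and vertical above 0.6 rad).
It fails at once if a bottle, the jigger, the coasters or the matchbox are pushed by more than 30 mm (distance of any of bottle_green, bottle_amber, jigger, coaster_stack, matchbox from where it was at the start of the episode above 0.03 m).
It also fails if it takes over 72 s, if anything falls off the work surface, if the arm or the gripper's body presses on something with over 40 N, if the wrist force passes 120 N, or if a joint passes its speed limit or range.

## Working session

There is one attempt and no reset: what is moved stays moved. The work goes in short steps, Python scripts to look and compute and a tool call to move; the robot and the scene stay as the last step left them, time stands still between calls to the robot, and variables do not carry over. Pictures are saved under pics/ and viewed, at most 10 in all, crops included, and the job is handed in when it is done.

Besides the shell and the picture viewer there is one more tool, called as name(argument=value, ...), one argument or row to a line, values as JSON. move_arm: Moves the arm, as the interface text tells. Its arguments: {"type":"object","properties":{"targets":{"type":"array"},"grip_force":{"type":"number"}},"required":["targets"]}

```bash
mkdir -p pics; cat > h.py <<'E'
import numpy as np, cv2
from scipy.spatial.transform import Rotation as R
from station import ctrl
def ray(cam,px):
    p=ctrl.camera_params(cam);K=np.array(p["intrinsics"]);Rm=cv2.Rodrigues(np.array(p["rvec"],float))[0];t=np.array(p["tvec"],float).ravel()
    d=np.linalg.inv(K)@np.array([px[0],px[1],1.]);return -Rm.T@t,Rm.T@d
def pt(cam,px,depth):
    o,d=ray(cam,px);return o+d*depth
def cloud(cam,reg,dep):
    v,u=np.nonzero(reg&(dep>0));p=ctrl.camera_params(cam);K=np.array(p["intrinsics"]);Rm=cv2.Rodrigues(np.array(p["rvec"],float))[0];t=np.array(p["tvec"],float).ravel()
    c=np.linalg.inv(K)@np.array([u,v,np.ones(len(u))])*dep[v,u];return (Rm.T@(c-t[:,None])).T
def atz(cam,px,z):
    o,d=ray(cam,px);return o+d*(z-o[2])/d[2]
def tri(c1,p1,c2,p2):
    o1,d1=ray(c1,p1);o2,d2=ray(c2,p2);A=np.c_[d1,-d2];s=np.linalg.lstsq(A,o2-o1,rcond=None)[0]
    a,b=o1+s[0]*d1,o2+s[1]*d2;return (a+b)/2,np.linalg.norm(a-b)
E
python3 - <<'E'
from h import *
np.set_printoptions(precision=4,suppress=True)
for c in("scene","top"):
    im,d=ctrl.camera(c);cv2.imwrite(f"pics/{c}0.png",im[:,:,::-1]);np.save(f"{c}.npy",d)
    for n in("tin","tin_grip","scale","poise_knob","fork_seat","beam_tip"):
        for r in ctrl.tip_of(c,n)[:3]:
            u,v=map(int,np.round(r["point"])); 
            z=d[min(v,479),min(u,639)];print(c,n,round(r["score"],2),r["point"],pt(c,r["point"],z))
print(ctrl.get_obs())
E
```

```text
scene tin 0.73 [409.1, 193.6] [ 0.4281 -0.6162  0.0298]
scene tin 0.61 [362.7, 186.2] [ 0.583  -0.5847  0.0218]
scene tin 0.6 [369.2, 251.2] [ 0.4374 -0.3106  0.0273]
scene tin_grip 0.77 [367.9, 155.9] [ 0.5819 -0.6015  0.1384]
scene tin_grip 0.76 [376.0, 215.0] [ 0.4903 -0.4877  0.0084]
scene tin_grip 0.76 [415.7, 164.4] [ 0.4304 -0.6425  0.133 ]
scene scale 0.89 [274.4, 339.4] [0.5245 0.0967 0.026 ]
scene poise_knob 0.63 [254.5, 315.9] [0.5179 0.1817 0.228 ]
scene fork_seat 0.63 [291.1, 256.5] [ 0.645  -0.2019 -0.0014]
scene fork_seat 0.58 [373.9, 214.3] [ 0.5016 -0.4992 -0.0027]
scene beam_tip 0.62 [223.8, 389.4] [0.4969 0.3421 0.1723]
top tin 0.76 [378.7, 306.4] [ 0.4349 -0.3307  0.0873]
top tin 0.75 [478.9, 294.2] [ 0.5726 -0.5948  0.0752]
top tin 0.55 [477.6, 340.8] [ 0.4417 -0.6278  0.0821]
top tin_grip 0.71 [494.5, 285.9] [ 0.5948 -0.6103  0.1453]
top tin_grip 0.66 [489.3, 338.6] [ 0.459  -0.6565  0.0849]
top tin_grip 0.61 [385.8, 298.4] [ 0.4551 -0.3372  0.1495]
top scale 0.94 [264.8, 233.9] [0.5315 0.0719 0.023 ]
top poise_knob 0.56 [246.9, 275.6] [0.3904 0.0749 0.0191]
top poise_knob 0.52 [218.1, 207.6] [0.5164 0.1725 0.2362]
top poise_knob 0.39 [263.7, 231.5] [0.5367 0.0772 0.0265]
top fork_seat 0.74 [294.5, 224.0] [ 0.5983 -0.0004  0.0026]
top beam_tip 0.91 [166.3, 199.1] [0.5313 0.4168 0.0025]
{'time_s': 0.7, 'qpos': array([-1.3846,  0.2999,  1.521 ,  0.    ,  1.3207, -0.0666]), 'joint_vel': array([ 0.0002, -0.001 ,  0.0004,  0.0006,  0.0004,  0.001 ]), 'tau': array([  0.0005, -53.1572, -35.288 ,   0.0709,   0.0213,  -0.    ]), 'ee_pos': array([ 0.1376, -0.5325,  0.2195]), 'eef_rot': array([ 3.1416, -0.    ,  0.2528]), 'force': array([-0.1565,  0.192 , -0.129 ]), 'moment': array([ 0.0433, -0.0141,  0.0312]), 'grip_force': 0.0, 'grip_width': 0.09413228776944875}
```

View pics/scene0.png

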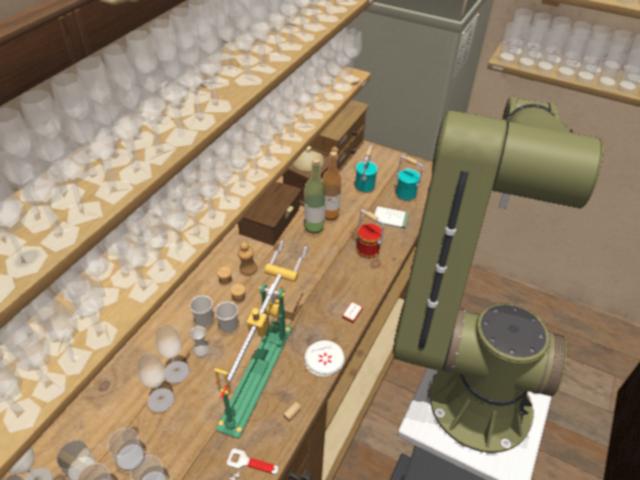

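View pics/top0.png

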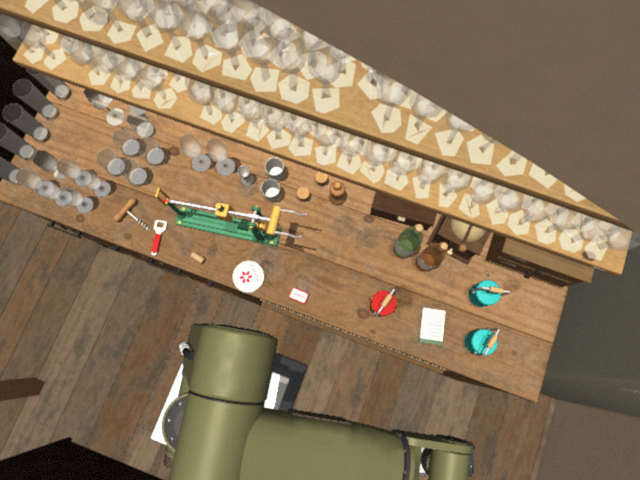

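The red tin stands at about (384,302) in the top picture and (369,240) in the scene picture. The scale is at (228,222) in top, with its fork opening toward (300,222) and the poise at (222,210). Next I'll get the geometry.

```bash
python3 - <<'E'
from h import *
np.set_printoptions(precision=4,suppress=True)
C={}
for c in("scene","top"):
    im,d=ctrl.camera(c)
    for n in("scale","tin"):
        for r in ctrl.cut_out(c,n)[:3]:
            P=cloud(c,r["region"],d);print(c,n,r["score"],r["point"],len(P),np.median(P,0))
            if n=="scale":
                b=P[(P[:,2]>0.012)&(P[:,2]<0.024)];
                if len(b)>50:
                    q=cv2.minAreaRect(b[:,:2].astype(np.float32));print(" base",q,np.array(cv2.boxPoints(q)))
                np.save(c+"_scale.npy",P)
            else:
                # lid and bar
                m=P[(P[:,2]>0.12)&(P[:,2]<0.16)]
                l=P[(P[:,2]>0.02)&(P[:,2]<0.10)]
                if len(m)>5: print(" bar",m.mean(0),len(m),R.identity() and np.linalg.svd(m[:,:2]-m[:,:2].mean(0))[2][0])
                if len(l)>5: print(" body",cv2.minEnclosingCircle(l[:,:2].astype(np.float32)))
    for n in("bottle_green","bottle_amber","jigger","coaster_stack","matchbox"):
        r=ctrl.tip_of(c,n)
        if r: print(c,n,r[0]["score"],atz(c,r[0]["point"],0))
p,e=tri("scene",[223.8,389.4],"top",[166.3,199.1]);print("tip",p,e)
p,e=tri("scene",[254.5,315.9],"top",[218.1,207.6]);print("knob",p,e)
p,e=tri("scene",[274.4,339.4],"top",[264.8,233.9]);print("scale",p,e)
# shelf lower heights over x
dt=np.load("top.npy");P=cloud("top",dt>0,dt)
for y in(-.4,-.3,-.2,-.1,0,.1,.2,.3):
    s=P[(abs(P[:,1]-y)<.03)&(P[:,2]>.3)&(P[:,0]>.3)]; print(y,"shelf min x",np.percentile(s[:,0],1) if len(s) else None, s[:,2].min() if len(s) else None)
E
```

```text
scene scale 0.63 [258.7, 358.9] 5265 [0.5135 0.1825 0.0238]
 base ((0.5168464779853821, 0.19955910742282867), (0.06069367006421089, 0.3309876620769501), 8.00578498840332) [[0.4637 0.3592]
 [0.5098 0.0315]
 [0.5699 0.0399]
 [0.5238 0.3677]]
scene tin 0.89 [370.5, 240.0] 941 [ 0.4489 -0.3247  0.0766]
 bar [ 0.4512 -0.3357  0.1401] 110 [-0.9715  0.237 ]
 body ((0.4531089663505554, -0.33554160594940186), 0.045523036271333694)
scene tin 0.81 [362.2, 174.2] 665 [ 0.5833 -0.5935  0.0683]
 bar [ 0.5866 -0.6035  0.1405] 61 [-0.197   0.9804]
 body ((0.5896393060684204, -0.6141136288642883), 0.05073751136660576)
scene tin 0.69 [405.6, 179.5] 765 [ 0.4453 -0.6279  0.0741]
 bar [ 0.4478 -0.6416  0.1399] 90 [-0.9738  0.2272]
 body ((0.44899195432662964, -0.6422747373580933), 0.047022368758916855)
scene bottle_green 0.66 [ 0.63   -0.3377  0.    ]
scene bottle_amber 0.56 [ 0.6213 -0.4205  0.    ]
scene jigger 0.62 [0.6894 0.1921 0.    ]
scene coaster_stack 0.94 [0.395  0.0681 0.    ]
scene matchbox 0.8 [ 0.38   -0.0867  0.    ]
top scale 0.71 [228.3, 218.5] 2893 [0.5155 0.1654 0.0274]
 base ((0.5183
[... 828 characters left out ...]
909 0.2022 0.    ]
top coaster_stack 0.61 [0.3973 0.0757 0.    ]
top matchbox 0.59 [ 0.3818 -0.1021  0.    ]
tip [0.4994 0.3416 0.1707] 0.003641746995832983
knob [0.5201 0.1776 0.2215] 0.0015233203643104033
scale [ 0.5368  0.078  -0.0061] 0.00012633736958807604
-0.4 shelf min x 0.4304906367222797 0.3001400212805077
-0.3 shelf min x 0.43002777923224556 0.3002836660256792
-0.2 shelf min x 0.4301898297328303 0.30010679235788223
-0.1 shelf min x 0.6990825364034459 0.30003448884375006
0 shelf min x 0.7000102538182889 0.3000099045045455
0.1 shelf min x 0.7000738293981502 0.30012439154377635
0.2 shelf min x 0.7000466157934156 0.30005198975790875
0.3 shelf min x 0.6998974912112481 0.3004067181337156
```

Base fits and tip agree: the scale origin is at about (0.533, 0.084), yaw 7.8°, and the poise is at about 0.036. The tin grip is at (0.4505, -0.337, 0.14), bar yaw about -14°. I'll move above the tin.

move_arm(
  targets=[
    [0.3,7.03,-2.22,-0.6,0,0,0.5],
    [0.3,7.03,-2.22,-0.6,0,0,0.5],
    [0.3,7.03,-2.22,-0.6,0,0,0.5],
    [0.3,7.03,-2.22,-0.6,0,0,0.5],
    [0.3,7.03,-2.22,-0.6,0,0,0.5],
    [0.3,7.03,-2.22,-0.6,0,0,0.5],
    [0.3,7.03,-2.22,-0.6,0,0,0.5],
    [0.3,7.03,-2.22,-0.6,0,0,0.5],
    [0.3,7.03,-2.22,-0.6,0,0,0.5],
    [0.3,7.03,-2.22,-0.6,0,0,0.5],
    [0.3,7.03,-2.22,-0.6,0,0,0.5],
    [0.3,7.03,-2.22,-0.6,0,0,0.5],
  ],
)

```text
time_s: 2.7
ee_pos: [0.4493, -0.3379, 0.2495]
eef_rot: [3.142, 0.0, -0.249]
force: [-0.1, 0.5, 0.0]
grip_width: 0.0612
grip_force: 0.0
```

```bash
cat >> h.py <<'E'
def wrist(target=None):
    o=ctrl.get_obs();im,d=ctrl.camera("wrist");p=ctrl.camera_params("wrist")
    T=np.eye(4);T[:3,:3]=R.from_euler("xyz",o["eef_rot"]).as_matrix();T[:3,3]=o["ee_pos"]
    return o,im,d,np.array(p["intrinsics"]),T@np.array(p["T_tool_cam"])
def wpts(K,T,u,v,dep):
    x=(u-K[0,2])/K[0,0];y=(v-K[1,2])/K[1,1];r=np.hypot(x,y)+1e-9
    d=np.array([np.sin(r)*x/r,np.sin(r)*y/r,np.cos(r)]);c=d/d[2]*dep
    return (T[:3,:3]@c).T+T[:3,3]
E
python3 - <<'E'
from h import *
np.set_printoptions(precision=4,suppress=True)
o,im,d,K,T=wrist();print(o["ee_pos"],o["eef_rot"],o["qpos"],o["time_s"],o["force"])
cv2.imwrite("pics/w1.png",im[:,:,::-1])
for r in ctrl.cut_out("wrist","tin")[:2]:
    v,u=np.nonzero(r["region"]&(d>0));P=wpts(K,T,u,v,d[v,u])
    m=P[(P[:,2]>.125)&(P[:,2]<.16)];print(r["score"],r["point"],len(P),np.median(P,0))
    if len(m)>9:
        e=np.linalg.svd(m[:,:2]-m[:,:2].mean(0))[2][0];s=(m[:,:2]-m[:,:2].mean(0))@e
        print(m.mean(0),e,s.min(),s.max(),m[:,:2].mean(0)+e*(s.min()+s.max())/2,m[:,2].max())
for r in ctrl.tip_of("wrist","tin_grip")[:2]:
    u,v=r["point"];print(r["score"],u,v,wpts(K,T,u,v,d[int(v),int(u)]))
E
```

```text
[ 0.4493 -0.3379  0.2495] [ 3.1416  0.0001 -0.2488] [-0.71    0.306   1.443  -0.0001  1.3926  1.1096] 2.7 [-0.0661  0.4792  0.0206]
0.8 [543.8, 43.5] 5202 [ 0.5822 -0.5995  0.0812]
[ 0.5847 -0.6073  0.1427] [ 0.1906 -0.9817] -0.0343145243291776 0.04804632930468506 [ 0.586 -0.614] 0.14992369186598264
0.73 [586.8, 163.4] 5641 [ 0.4509 -0.6369  0.0811]
[ 0.4484 -0.6451  0.1411] [-0.9758  0.2187] -0.04316526974190178 0.044745109841709124 [ 0.4477 -0.645 ] 0.14884154688449397
0.88 633.5 174.8 [ 0.4459 -0.6431  0.1441]
0.7 591.2 23.8 [ 0.5888 -0.615   0.1478]
```

View pics/w1.png

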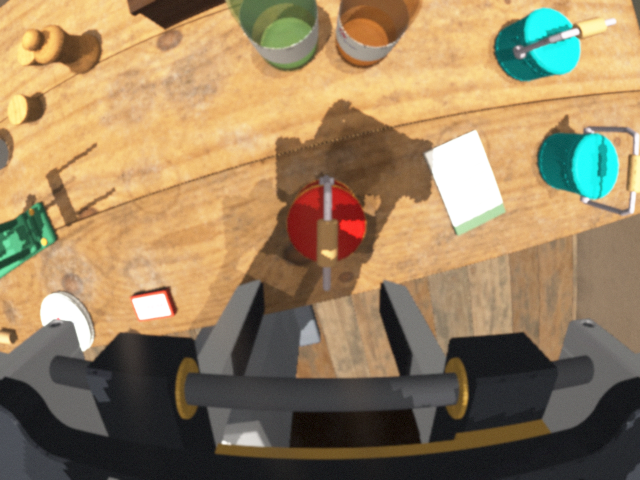

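```bash
python3 - <<'E'
from h import *
np.set_printoptions(precision=4,suppress=True)
o,im,d,K,T=wrist()
v,u=np.nonzero(d>0);P=wpts(K,T,u,v,d[v,u])
k=(abs(P[:,0]-.45)<.07)&(abs(P[:,1]+.337)<.07)&(P[:,2]>.133)&(P[:,2]<.155);m=P[k]
e=np.linalg.svd(m[:,:2]-m[:,:2].mean(0),full_matrices=False)[2][0];s=(m[:,:2]-m[:,:2].mean(0))@e
print(len(m),m.mean(0),e,s.min(),s.max(),m[:,:2].mean(0)+e*(s.min()+s.max())/2,m[:,2].max())
E
```

```text
1430 [ 0.4549 -0.3429  0.1443] [-0.9671  0.2544] -0.039399195248722194 0.043019826180384815 [ 0.4531 -0.3425] 0.15008788360088904
```

The wrist picture shows the red tin at (327,225), its bar nearly centred between the fingers. Descend and grip.

move_arm(
  targets=[
    [0.3,0.06,0.03,0.8,0,0,0.008],
    [0.3,0.06,0.03,1.6,0,0,0.008],
    [0.3,0.06,0.03,2.1,0,0,0.008],
    [0.3,0.06,0.03,2.29,0,0,0.008],
    [0.3,0.06,0.03,2.29,0,0,0.008],
    [-0.8,0.06,0.03,2.29,0,0,0.008],
    [-0.8,0.06,0.03,2.29,0,0,0.008],
    [-0.8,0.06,0.03,2.29,0,0,0.008],
    [-0.8,0.06,0.03,2.29,0,0,0.008],
    [-0.8,0.06,0.03,2.29,0,0,0.008],
    [-0.8,0.06,0.03,2.29,0,0,0.008],
  ],
  grip_force=25,
)

```text
time_s: 4.0
ee_pos: [0.4527, -0.3395, 0.1352]
eef_rot: [3.141, -0.0, -0.255]
force: [-0.1, -1.3, 1.7]
grip_width: 0.0163
grip_force: 0.5
```

move_arm(
  targets=[
    [-0.8,0,0,-0.1,0,0,0],
    [-0.8,0,0,-0.5,0,0,0],
    [-0.8,0,0,-1.0,0,0,0],
    [-0.8,0,0,-1.5,0,0,0],
    [-0.8,0,0,-2.0,0,0,0],
    [-0.8,0,0,-2.16,0,0,0],
    [-0.8,0,0,-2.16,0,0,0],
    [-0.8,0,0,-2.16,0,0,0],
    [-0.8,0,0,-2.16,0,0,0],
    [-0.8,0,0,-2.16,0,0,0],
  ],
)

```text
time_s: 5.0
ee_pos: [0.4524, -0.3391, 0.2419]
eef_rot: [-3.141, 0.002, -0.255]
force: [0.4, 0.3, -2.8]
grip_width: 0.0151
grip_force: 25.0
```

move_arm(
  targets=[
    [-0.8,0.08,-0.25,0,0,0,-0.03],
    [-0.8,0.28,-0.9,0,0,0,-0.1],
    [-0.8,0.5,-1.6,0,0,0,-0.17],
    [-0.8,0.75,-2.35,0,0,0,-0.24],
    [-0.8,0.98,-3.1,0,0,0,-0.31],
    [-0.8,1.15,-3.7,0,0,0,-0.36],
    [-0.8,1.25,-4.0,0,0,0,-0.385],
    [-0.8,1.285,-4.08,0,0,0,-0.391],
    [-0.8,1.285,-4.08,0,0,0,-0.391],
    [-0.8,1.285,-4.08,0,0,0,-0.391],
    [-0.8,1.285,-4.08,0,0,0,-0.391],
    [-0.8,1.285,-4.08,0,0,0,-0.391],
  ],
)

```text
time_s: 6.2
ee_pos: [0.566, -0.1589, 0.243]
eef_rot: [3.142, -0.0, 0.134]
force: [-0.6, -0.8, -2.9]
grip_width: 0.0155
grip_force: 25.0
```

```bash
python3 - <<'E'
from h import *
np.set_printoptions(precision=4,suppress=True)
f=[]
o,im,d,K,T=wrist();print(o["ee_pos"],o["eef_rot"],o["force"],o["moment"],o["time_s"])
cv2.imwrite("pics/w2.png",im[:,:,::-1]);np.savez("w2.npz",d=d,K=K,T=T)
for n in("fork_seat","poise_knob","tin_grip","beam_tip"):
  for r in ctrl.tip_of("wrist",n)[:2]:
    u,v=r["point"];print(n,r["score"],u,v,wpts(K,T,u,v,d[int(v),int(u)]))
# rods: points z .19-.235 near the fork in scale frame
ps=7.8*np.pi/180;O=np.array([.533,.0836]);ex=np.array([np.cos(ps),np.sin(ps)]);ey=np.array([-np.sin(ps),np.cos(ps)])
for c in("wrist","top","scene"):
    if c=="wrist": v,u=np.nonzero(d>0);P=wpts(K,T,u,v,d[v,u])
    else:
        i2,d2=ctrl.camera(c);P=cloud(c,d2>0,d2)
    X=(P[:,:2]-O)@ex;Y=(P[:,:2]-O)@ey
    for y0 in(-.155,-.145,-.135,-.125,-.115,-.105,-.095,-.085,-.075):
        for sg in(-1,1):
            k=(abs(Y-y0)<.005)&(abs(X-sg*.032)<.02)&(P[:,2]>.185)&(P[:,2]<.24)
            if k.sum()>3: print(c,y0,sg,k.sum(),np.median(X[k]),P[k,2].min(),P[k,2].max())
E
```

```text
[ 0.566  -0.1589  0.243 ] [ 3.1415 -0.      0.1344] [-0.6052 -0.7798 -2.9099] [ 0.0572 -0.0214 -0.0035] 6.2
tin_grip 0.61 321.4 315.6 [ 0.5687 -0.1582  0.2561]
beam_tip 0.18 491.4 173.0 [ 0.6438 -0.3182  0.0629]
wrist -0.145 -1 117 -0.029943658518373505 0.21769524581909167 0.23039450582199064
wrist -0.145 1 119 0.03316629372507582 0.21982067941326344 0.2304488428533905
wrist -0.135 -1 102 -0.029466391347403406 0.20539483869070016 0.22452694309990273
wrist -0.135 1 70 0.03443964989157011 0.20702776496534517 0.2250430731379089
wrist -0.125 -1 155 -0.03053126492214996 0.2057116025874557 0.21827334554917355
wrist -0.125 1 172 0.032619224740454755 0.2066798559646601 0.21865025965928048
wrist -0.115 -1 172 -0.03057313930024098 0.2136200607719461 0.2258107787135339
wrist -0.115 1 202 0.032801657907277175 0.21320081260990809 0.22526185666686555
wrist -0.105 -1 103 -0.030314019059738757 0.21872108778909427 0.22536741210440275
wrist -0.105 1 123 0.03305806686474013 0.21960445198970288 0.22540344755930744
wrist -0.095 -1 89 -0.030369706133886808 0.21605645507647098 0.22368942527572036
wrist -0.
[... 1310 characters left out ...]
scene -0.115 1 6 0.03228533620328499 0.21231311277283654 0.22050049310637887
scene -0.105 -1 6 -0.030272200824281663 0.22226803708480555 0.22319070096862845
scene -0.105 1 6 0.03380992609273255 0.2184402517148671 0.22379947351062876
scene -0.095 -1 9 -0.031114472869560487 0.21796846225332783 0.22466958045047392
scene -0.095 1 8 0.03466906099732664 0.2178466273290089 0.22482375825770137
scene -0.085 -1 10 -0.03038803967247404 0.214113578947222 0.22519949694459368
scene -0.085 1 12 0.03352015272771446 0.2131240354896715 0.22184661138864786
scene -0.075 -1 8 -0.030657631958547968 0.20965325928727818 0.21927478010295479
scene -0.075 1 8 0.03339638558794399 0.21173575222407431 0.22087191730345038
```

View pics/w2.png

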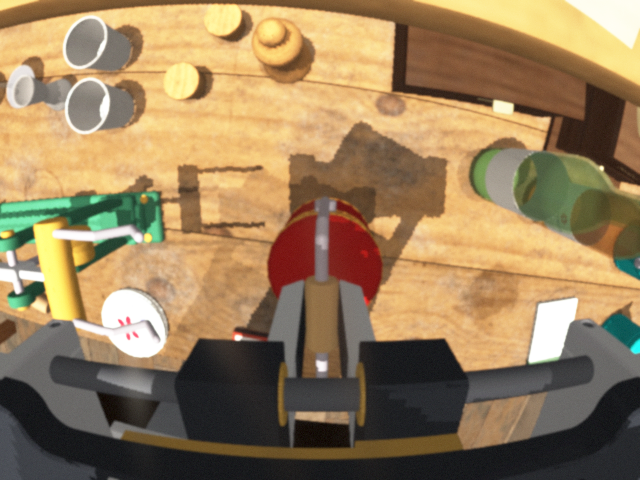

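Fork fits the model: rods at x = -30/+33 mm and the notch at y = -124.5 mm, with the tin held at the right height (picture: tin at (322,250), fork tips at (140,232) and (150,332)). Slide the fork in between bar and lid.

move_arm(
  targets=[
    [-0.8,0,-0.15,0.03,0,0,-0.002],
    [-0.8,0,-0.5,0.03,0,0,-0.002],
    [-0.8,0.01,-0.9,0.03,0,0,-0.002],
    [-0.8,0.01,-1.3,0.03,0,0,-0.002],
    [-0.8,0.02,-1.7,0.03,0,0,-0.002],
    [-0.8,0.02,-2.05,0.03,0,0,-0.002],
    [-0.8,0.02,-2.3,0.03,0,0,-0.002],
    [-0.8,0.02,-2.4,0.03,0,0,-0.002],
    [-0.8,0.02,-2.4,0.03,0,0,-0.002],
    [-0.8,0.02,-2.4,0.03,0,0,-0.002],
    [-0.8,0.02,-2.4,0.03,0,0,-0.002],
  ],
)

```text
time_s: 7.65
ee_pos: [0.5511, -0.0397, 0.2414]
eef_rot: [3.141, 0.0, 0.137]
force: [-0.2, 0.2, -4.6]
grip_width: 0.0151
grip_force: 25.0
```

```bash
python3 - <<'E'
from h import *
o,im,d,K,T=wrist();print(o["ee_pos"],o["force"])
a=im[200:,60:600];cv2.imwrite("pics/w3.png",a[:,:,::-1])
i2,_=ctrl.camera("scene");b=cv2.resize(i2[210:330,220:380],None,fx=4,fy=4,interpolation=2)
cv2.imwrite("pics/s3.png",b[:,:,::-1])
E
```

```text
[ 0.5511321  -0.03973248  0.24137875] [-0.1539601   0.1827789  -4.62119777]
```

View pics/s3.png

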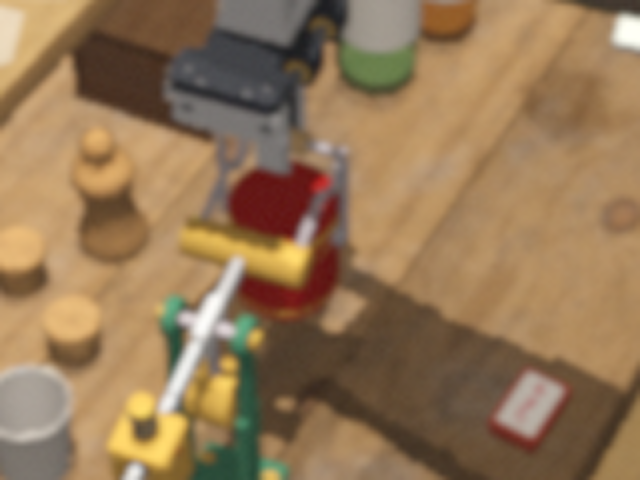

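The crop shows the fork rods running between bar and lid with no contact. Lower slowly.

move_arm(
  targets=[
    [-0.8,0,0,0.15,0,0,0],
    [-0.8,0,0,0.35,0,0,0],
    [-0.8,0,0,0.5,0,0,0],
    [-0.8,0,0,0.58,0,0,0],
    [-0.8,0,0,0.64,0,0,0],
    [-0.8,0,0,0.7,0,0,0],
    [-0.8,0,0,0.76,0,0,0],
    [-0.8,0,0,0.82,0,0,0],
    [-0.8,0,0,0.88,0,0,0],
    [-0.8,0,0,0.94,0,0,0],
  ],
)

```text
time_s: 8.75
ee_pos: [0.5512, -0.0399, 0.1946]
eef_rot: [3.14, -0.0, 0.137]
force: [-1.9, -6.3, -1.0]
grip_width: 0.0156
grip_force: 25.0
```

move_arm(
  targets=[
    [-0.8,0,0.03,0.02,0,0,0],
    [-0.8,0,0.03,0.06,0,0,0],
    [-0.8,0,0.03,0.1,0,0,0],
    [-0.8,0,0.03,0.14,0,0,0],
    [-0.8,0,0.03,0.18,0,0,0],
    [-0.8,0,0.03,0.18,0,0,0],
  ],
)

```text
time_s: 9.35
ee_pos: [0.5513, -0.0405, 0.1852]
eef_rot: [-3.142, -0.0, 0.138]
force: [0.8, -3.0, -1.8]
grip_width: 0.0157
grip_force: 25.0
```

move_arm(
  targets=[
    [-0.8,0,0.02,0.04,0,0,0],
    [-0.8,0,0.03,0.07,0,0,0],
    [-0.8,0,0.03,0.07,0,0,0],
    [-0.8,0,0.03,0.07,0,0,0],
  ],
)

```text
time_s: 9.75
ee_pos: [0.5514, -0.0422, 0.1819]
eef_rot: [3.142, 0.0, 0.138]
force: [-0.3, -2.7, -0.9]
grip_width: 0.0153
grip_force: 25.0
```

```bash
python3 - <<'E'
from h import *
o,im,d,K,T=wrist();print(o["ee_pos"],o["force"])
i2,_=ctrl.camera("scene");b=cv2.resize(i2[210:420,190:350],None,fx=2.5,fy=2.5,interpolation=2)
a=im[120:480,40:600];a=cv2.resize(a,(400,257));c=np.zeros((525,800,3),np.uint8);c[:,:400]=b;c[:257,400:]=a
cv2.imwrite("pics/s4.png",c[:,:,::-1])
for r in ctrl.tip_of("scene","beam_tip")[:1]:print(r)
E
```

```text
[ 0.55144878 -0.04217289  0.18189638] [-0.25095376 -2.66565883 -0.92560622]
{'point': [220.6, 375.0], 'score': 0.82}
```

View pics/s4.png

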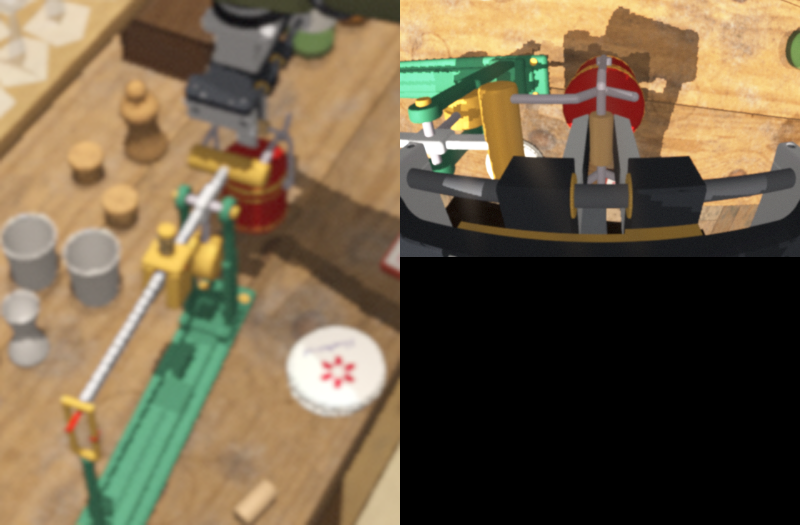

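The long arm has swung up to the gate and the bar lies in the notches, so release gently and rise.

move_arm(
  targets=[
    [-0.6,0,0,0,0,0,0],
    [-0.5,0,0,0,0,0,0],
    [-0.25,0,0,0,0,0,0],
    [-0.25,0,0,0,0,0,0],
    [-0.25,0,0,0,0,0,0],
    [-0.25,0,0,0,0,0,0],
    [-0.25,0,0,-0.2,0,0,0],
    [-0.25,0,0,-0.7,0,0,0],
    [-0.25,0,0,-1.4,0,0,0],
    [-0.25,0,0,-2.2,0,0,0],
    [-0.25,0,0,-2.2,0,0,0],
  ],
  grip_force=5,
)

```text
time_s: 11.0
ee_pos: [0.5527, -0.0422, 0.2982]
eef_rot: [3.139, -0.009, 0.138]
force: [-0.6, 0.0, -0.0]
grip_width: 0.0349
grip_force: 0.0
```

```bash
cat >> h.py <<'E'
ps=7.8*np.pi/180;O=np.array([.533,.0836]);ex=np.array([np.cos(ps),np.sin(ps)]);ey=np.array([-np.sin(ps),np.cos(ps)])
def sf(P): P=np.atleast_2d(P);return np.c_[(P[:,:2]-O)@ex,(P[:,:2]-O)@ey,P[:,2]]
E
python3 - <<'E'
from h import *
np.set_printoptions(precision=4,suppress=True)
o,im,d,K,T=wrist();print(o["ee_pos"],o["force"],o["grip_width"])
cv2.imwrite("pics/w5.png",im[:,:,::-1])
v,u=np.nonzero(d>0);P=sf(wpts(K,T,u,v,d[v,u]))
# tin bar points
k=(abs(P[:,0])<.05)&(abs(P[:,1]+.125)<.03)&(P[:,2]>.17)&(P[:,2]<.215);m=P[k];g=m[abs(m[:,0])<.016]
print(len(m),"grip",len(g) and (g.mean(0),g[:,2].max()))
# beam slope: points |x|<6mm, y .15...26
for c in("wrist","scene","top"):
    if c=="wrist":Q=P
    else:
        i2,d2=ctrl.camera(c);Q=sf(cloud(c,d2>0,d2))
        for n in("tin_grip","poise_knob","beam_tip","fork_seat"):
            for r in ctrl.tip_of(c,n)[:3]:
                u,v=r["point"];print(c,n,round(r["score"],2),r["point"],sf(pt(c,r["point"],d2[int(v),int(u)])))
    k=(abs(Q[:,0])<.012)&(Q[:,1]>.13)&(Q[:,1]<.25)&(Q[:,2]>.12)&(Q[:,2]<.26);
    if k.sum()>20:print(c,"beam fit",k.sum(),np.polyfit(Q[k,1],Q[k,2],1),np.median(Q[k,0]))
    k=(abs(Q[:,0])<.03)&(Q[:,2]>.228)&(Q[:,2]<.27)&(Q[:,1]>.05)&(Q[:,1]<.2);
    if k.sum():print(c,"knob",k.sum(),Q[k].mean(0),Q[k].min(0),Q[k].max(0))
E
```

```text
[ 0.5527 -0.0422  0.2982] [-0.5924  0.0147 -0.0302] 0.034910826816952255
2370 grip (array([ 0.0004, -0.1278,  0.1903]), np.float64(0.1934911555126203))
wrist beam fit 296 [0.0315 0.2181] 0.001521056395931258
wrist knob 1330 [0.0019 0.0797 0.2401] [-0.0185  0.0657  0.228 ] [0.0181 0.1645 0.2616]
scene tin_grip 0.74 [292.9, 259.7] [[-0.0043 -0.1254  0.1878]]
scene poise_knob 0.98 [256.8, 307.6] [[-0.0038  0.089   0.2467]]
scene beam_tip 0.91 [217.8, 372.4] [[0.0052 0.2624 0.2375]]
scene fork_seat 0.71 [290.2, 262.1] [[ 0.0005 -0.1186  0.1838]]
scene beam fit 238 [0.1224 0.2036] -0.0011076389215539187
scene knob 215 [-0.0008  0.1041  0.2384] [-0.0176  0.0711  0.228 ] [0.0179 0.1984 0.2628]
top tin_grip 0.87 [488.9, 338.4] [[-0.1735 -0.7219  0.0853]]
top tin_grip 0.83 [296.3, 226.6] [[ 0.0015 -0.1219  0.1897]]
top tin_grip 0.59 [494.6, 284.8] [[-0.0164 -0.7166  0.0804]]
top poise_knob 0.58 [223.0, 202.8] [[0.013  0.0827 0.2304]]
top beam_tip 0.76 [157.6, 192.4] [[-0.0026  0.2555  0.2511]]
top beam fit 147 [0.1155 0.2076] -0.00014352232155608779
top knob 189 [-0.0004  0.1039  0.2371] [-0.0176  0.0672  0.2281] [0.0194 0.1999 0.2671]
```

View pics/w5.png

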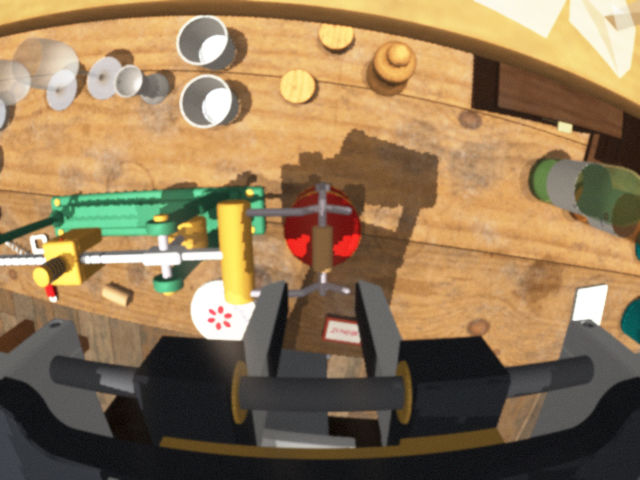

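The tin hangs squarely in both notches (bar at y = -126 mm, z = 0.187, tilt +0.12) with the fingers clear. Knob is at (52,268) in the wrist picture, at about y = 0.086 in the scale frame. Move behind the knob with the fingers shut.

move_arm(
  targets=[
    [-0.25,0,-0.2,-0.1,0,0,0],
    [-0.6,-0.03,-0.8,-0.1,0,0,0],
    [-1,-0.03,-1.6,-0.1,0,0,0],
    [-1,-0.03,-2.4,-0.1,0,0,0],
    [-1,-0.03,-3.1,-0.1,0,0,0],
    [-1,-0.03,-3.55,-0.1,0,0,0],
    [-1,-0.03,-3.66,-0.1,0,0,0],
    [-1,-0.03,-3.66,-0.1,0,0,0],
    [-1,-0.03,-3.66,0.3,0,0,0],
    [-1,-0.03,-3.66,0.7,0,0,0],
    [-1,-0.03,-3.66,0.92,0,0,0],
    [-1,-0.03,-3.66,0.92,0,0,0],
  ],
)

```text
time_s: 12.75
ee_pos: [0.5246, 0.1382, 0.2448]
eef_rot: [3.141, 0.002, 0.137]
force: [0.2, 0.3, 0.3]
grip_width: 0.0006
grip_force: 0.0
```

```bash
cat >> h.py <<'E'
def state():
    o=ctrl.get_obs();print("tcp",sf(o["ee_pos"]),o["force"],o["time_s"],o["grip_width"])
    for c in("scene","top"):
        i2,d2=ctrl.camera(c);Q=sf(cloud(c,d2>0,d2))
        k=(abs(Q[:,0])<.012)&(Q[:,1]>.18)&(Q[:,1]<.25)&(Q[:,2]>.15)&(Q[:,2]<.26)
        if k.sum()>20:
            f=np.polyfit(Q[k,1],Q[k,2],1);print(c,"beam z at .22",np.polyval(f,.22),"slope",f[0],k.sum())
        for n in("poise_knob","beam_tip"):
            for r in ctrl.tip_of(c,n)[:1]:
                u,v=r["point"];print(c,n,round(r["score"],2),r["point"],sf(pt(c,r["point"],d2[int(v),int(u)])))
    return i2
E
python3 - <<'E'
from h import *
np.set_printoptions(precision=4,suppress=True)
state()
i2,_=ctrl.camera("scene");b=cv2.resize(i2[270:400,190:310],None,fx=4.5,fy=4.5,interpolation=2)
cv2.imwrite("pics/s6.png",b[:,:,::-1])
E
```

```text
tcp [[-0.0009  0.0552  0.2448]] [0.159  0.2606 0.2892] 12.75 0.000561412461864198
scene beam z at .22 0.23032626243809773 slope 0.11832725105969387 145
scene poise_knob 0.82 [255.1, 304.7] [[-0.0007  0.09    0.2568]]
scene beam_tip 0.74 [218.9, 372.9] [[0.0018 0.2638 0.2398]]
top poise_knob 0.43 [220.1, 206.3] [[-0.074  -0.0023  0.537 ]]
```

View pics/s6.png

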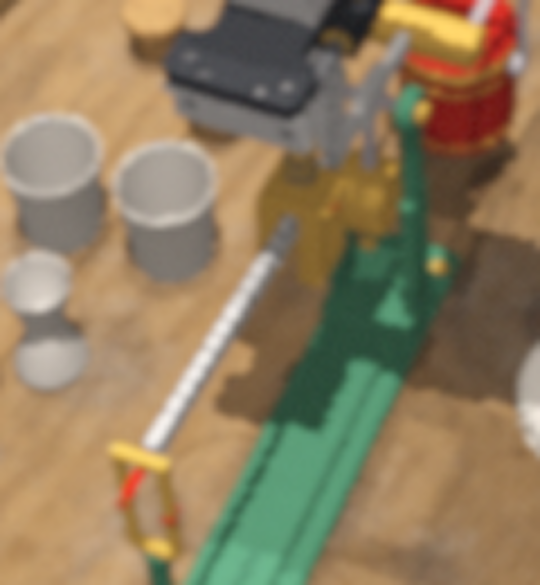

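The fingertips stand behind the knob. Push slowly by about 12 mm and back off.

move_arm(
  targets=[
    [-1,0.04,0,-0.08,0,0,0],
    [-1,0.04,-0.08,-0.08,0,0,0],
    [-1,0.04,-0.16,-0.08,0,0,0],
    [-1,0.04,-0.22,-0.08,0,0,0],
    [-1,0.04,-0.28,-0.08,0,0,0],
    [-1,0.04,-0.34,-0.08,0,0,0],
    [-1,0.04,-0.4,-0.08,0,0,0],
    [-1,0.04,-0.46,-0.08,0,0,0],
    [-1,0.04,-0.46,-0.08,0,0,0],
  ],
)

```text
time_s: 14.0
ee_pos: [0.5235, 0.1625, 0.2499]
eef_rot: [-3.141, 0.0, 0.138]
force: [0.2, -0.9, 1.0]
grip_width: 0.0002
grip_force: 0.3
```

move_arm(
  targets=[
    [-1,0,0.1,0,0,0,0],
    [-1,0,0.3,0,0,0,0],
    [-1,0,0.3,0,0,0,0],
  ],
)

```text
time_s: 14.3
ee_pos: [0.5259, 0.1459, 0.2499]
eef_rot: [3.142, 0.0, 0.137]
force: [0.3, 0.4, 0.3]
grip_width: 0.0005
grip_force: 0.0
```

```bash
python3 - <<'E'
from h import *
np.set_printoptions(precision=4,suppress=True)
state()
E
```

```text
tcp [[0.0014 0.0627 0.2499]] [0.2662 0.447  0.3135] 14.3 0.0005350352329202864
scene beam z at .22 0.23066013724711695 slope 0.12555730767140882 148
scene poise_knob 0.74 [253.8, 310.1] [[-0.0047  0.1056  0.2582]]
scene beam_tip 0.26 [291.8, 297.5] [[-0.0126 -0.0938  0.0754]]
top beam_tip 0.49 [300.8, 298.5] [[-0.1741 -0.1669  0.0136]]
```

move_arm(
  targets=[
    [-1,0,-0.12,-0.04,0,0,0],
    [-1,0,-0.22,-0.04,0,0,0],
    [-1,0,-0.3,-0.04,0,0,0],
    [-1,0,-0.36,-0.04,0,0,0],
    [-1,0,-0.42,-0.04,0,0,0],
    [-1,0,-0.48,-0.04,0,0,0],
    [-1,0,-0.54,-0.04,0,0,0],
    [-1,0,-0.6,-0.04,0,0,0],
    [-1,0,-0.63,-0.04,0,0,0],
    [-1,0,-0.63,-0.04,0,0,0],
  ],
)

```text
time_s: 15.6
ee_pos: [0.5214, 0.1786, 0.2519]
eef_rot: [-3.141, -0.0, 0.138]
force: [-0.2, -0.8, 0.9]
grip_width: 0.0005
grip_force: 0.2
```

move_arm(
  targets=[
    [-1,0,0.1,0,0,0,0],
    [-1,0,0.3,0,0,0,0],
    [-1,0,0.3,0,0,0,0],
    [-1,0,0.3,0,0,0,0],
    [-1,0,0.3,0,0,0,0],
  ],
)

```text
time_s: 16.1
ee_pos: [0.5235, 0.1635, 0.252]
eef_rot: [-3.141, -0.0, 0.138]
force: [0.4, -0.3, 0.0]
grip_width: 0.0006
grip_force: 0.0
```

```bash
python3 - <<'E'
from h import *
np.set_printoptions(precision=4,suppress=True)
state()
E
```

```text
tcp [[0.0014 0.0804 0.252 ]] [ 0.4179 -0.2689  0.0114] 16.1 0.0006303742420465518
scene beam z at .22 0.23047150173430653 slope 0.1283105191456549 146
scene poise_knob 0.78 [248.2, 315.8] [[-0.0016  0.1271  0.2627]]
scene beam_tip 0.84 [222.2, 369.3] [[0.0007 0.2519 0.236 ]]
top beam_tip 0.56 [248.4, 174.8] [[0.158  0.0751 0.0732]]
```

move_arm(
  targets=[
    [-1,0,-0.12,-0.04,0,0,0],
    [-1,0,-0.22,-0.04,0,0,0],
    [-1,0,-0.3,-0.04,0,0,0],
    [-1,0,-0.36,-0.04,0,0,0],
    [-1,0,-0.42,-0.04,0,0,0],
    [-1,0,-0.48,-0.04,0,0,0],
    [-1,0,-0.54,-0.04,0,0,0],
    [-1,0,-0.57,-0.04,0,0,0],
    [-1,0,-0.57,-0.04,0,0,0],
  ],
)

```text
time_s: 17.3
ee_pos: [0.5195, 0.192, 0.254]
eef_rot: [-3.141, 0.0, 0.138]
force: [0.3, 0.1, -0.3]
grip_width: 0.0006
grip_force: 0.1
```

move_arm(
  targets=[
    [-1,0,0.1,0,0,0,0],
    [-1,0,0.3,0,0,0,0],
    [-1,0,0.3,0,0,0,0],
    [-1,0,0.3,0,0,0,0],
    [-1,0,0.3,0,0,0,0],
    [-1,0,0.3,0,0,0,0],
  ],
)

```text
time_s: 17.9
ee_pos: [0.5216, 0.177, 0.254]
eef_rot: [-3.142, -0.0, 0.138]
force: [-0.1, 0.1, 0.6]
grip_width: 0.0005
grip_force: 0.0
```

```bash
python3 - <<'E'
from h import *
np.set_printoptions(precision=4,suppress=True)
state()
E
```

```text
tcp [[0.0014 0.0941 0.254 ]] [-0.0905  0.1193  0.5972] 17.9 0.0005458486103008481
scene beam z at .22 0.21620410161489959 slope 0.0705361332871009 133
scene poise_knob 0.58 [245.5, 322.4] [[-0.0015  0.1414  0.257 ]]
top poise_knob 0.75 [295.1, 223.5] [[ 0.0217 -0.1104  0.1393]]
```

move_arm(
  targets=[
    [-1,0,0.1,0,0,0,0],
    [-1,0,0.1,0,0,0,0],
    [-1,0,0.1,0,0,0,0],
    [-1,0,0.1,0,0,0,0],
    [-1,0,0.1,0,0,0,0],
    [-1,0,0.1,0,0,0,0],
    [-1,0,0.1,0,0,0,0],
    [-1,0,0.1,0,0,0,0],
    [-1,0,0.1,0,0,0,0],
    [-1,0,0.1,0,0,0,0],
    [-1,0,0.1,0,0,0,0],
    [-1,0,0.1,0,0,0,0],
  ],
)

```text
time_s: 19.4
ee_pos: [0.5223, 0.172, 0.254]
eef_rot: [-3.142, -0.0, 0.138]
force: [0.9, 0.5, 0.7]
grip_width: 0.0004
grip_force: 0.0
```

```bash
python3 - <<'E'
from h import *
np.set_printoptions(precision=4,suppress=True)
state();state()
E
```

```text
tcp [[0.0014 0.089  0.254 ]] [0.8958 0.5286 0.7371] 19.4 0.00036240451269565295
scene beam z at .22 0.21309985723477742 slope 0.05068819450063637 129
scene poise_knob 0.9 [247.0, 323.9] [[-0.0039  0.14    0.251 ]]
scene beam_tip 0.9 [223.1, 378.4] [[-0.0027  0.2593  0.2145]]
tcp [[0.0014 0.089  0.254 ]] [-0.6375  0.5695 -0.4433] 19.7 0.000830682784264023
scene beam z at .22 0.21345893881256572 slope 0.044870967207113636 131
scene poise_knob 0.78 [244.6, 325.0] [[0.0006 0.1429 0.2485]]
scene beam_tip 0.61 [225.6, 378.8] [[-0.0134  0.2661  0.2298]]
top beam_tip 0.72 [248.5, 176.2] [[0.1618 0.0799 0.0484]]
```

Beam now floats at about +0.045 rad; roughly 3–4 mm more is needed. I'll lower the tip a little and push slowly.

move_arm(
  targets=[
    [-1,0,0,0.2,0,0,0],
    [-1,0,-0.1,0.2,0,0,0],
    [-1,0,-0.2,0.2,0,0,0],
    [-1,0,-0.27,0.2,0,0,0],
    [-1,0,-0.31,0.2,0,0,0],
    [-1,0,-0.34,0.2,0,0,0],
    [-1,0,-0.37,0.2,0,0,0],
    [-1,0,-0.39,0.2,0,0,0],
    [-1,0,-0.41,0.2,0,0,0],
    [-1,0,-0.43,0.2,0,0,0],
    [-1,0,-0.45,0.2,0,0,0],
    [-1,0,-0.47,0.2,0,0,0],
  ],
)

```text
time_s: 21.2
ee_pos: [0.5191, 0.1952, 0.2439]
eef_rot: [3.142, 0.0, 0.138]
force: [-0.0, 0.2, 0.1]
grip_width: 0.0006
grip_force: 0.0
```

move_arm(
  targets=[
    [-1,0,0,0,0,0,0],
    [-1,0,0.02,0,0,0,0],
    [-1,0,0.06,0,0,0,0],
    [-1,0,0.1,0,0,0,0],
    [-1,0,0.2,0,0,0,0],
    [-1,0,0.4,0,0,0,0],
    [-1,0,0.4,0,0,0,0],
    [-1,0,0.4,0,0,0,0],
    [-1,0,0.4,0,0,0,0],
    [-1,0,0.4,0,0,0,0],
    [-1,0,0.4,0,0,0,0],
    [-1,0,0.4,0,0,0,0],
  ],
)

```text
time_s: 22.4
ee_pos: [0.5218, 0.1755, 0.2439]
eef_rot: [-3.142, -0.0, 0.138]
force: [-1.0, -0.0, 1.0]
grip_width: 0.0003
grip_force: 0.0
```

move_arm(
  targets=[
    [-1,0,0,0,0,0,0],
    [-1,0,0,0,0,0,0],
    [-1,0,0,0,0,0,0],
    [-1,0,0,0,0,0,0],
    [-1,0,0,0,0,0,0],
    [-1,0,0,0,0,0,0],
    [-1,0,0,0,0,0,0],
    [-1,0,0,0,0,0,0],
    [-1,0,0,0,0,0,0],
    [-1,0,0,0,0,0,0],
    [-1,0,0,0,0,0,0],
    [-1,0,0,0,0,0,0],
  ],
)

```text
time_s: 23.6
ee_pos: [0.5218, 0.1754, 0.244]
eef_rot: [-3.142, -0.0, 0.138]
force: [-0.4, -0.1, 0.1]
grip_width: 0.0006
grip_force: 0.0
```

```bash
python3 - <<'E'
from h import *
np.set_printoptions(precision=4,suppress=True)
state();state()
E
```

```text
tcp [[0.0014 0.0925 0.244 ]] [-0.3852 -0.0812  0.124 ] 23.6 0.0006462944308657855
scene beam z at .22 0.21331388844617918 slope 0.050085136185334694 129
scene poise_knob 0.94 [249.0, 326.6] [[-0.0081  0.14    0.2433]]
scene beam_tip 0.88 [221.5, 380.3] [[-0.0005  0.2628  0.2112]]
tcp [[0.0014 0.0925 0.244 ]] [ 0.379  -0.0287  0.5322] 23.9 0.00024104216207531233
scene beam z at .22 0.2136102697577238 slope 0.057599581117374433 132
scene poise_knob 0.57 [249.6, 326.1] [[-0.009   0.1388  0.244 ]]
scene beam_tip 0.64 [223.8, 376.9] [[-0.0015  0.2543  0.2118]]
```

move_arm(
  targets=[
    [-1,0,-0.15,0,0,0,0],
    [-1,0,-0.3,0,0,0,0],
    [-1,0,-0.36,0,0,0,0],
    [-1,0,-0.39,0,0,0,0],
    [-1,0,-0.41,0,0,0,0],
    [-1,0,-0.43,0,0,0,0],
    [-1,0,-0.45,0,0,0,0],
    [-1,0,-0.47,0,0,0,0],
    [-1,0,-0.49,0,0,0,0],
  ],
)

```text
time_s: 25.1
ee_pos: [0.5184, 0.1996, 0.2439]
eef_rot: [3.142, 0.0, 0.138]
force: [-0.8, -0.9, -1.1]
grip_width: 0.0005
grip_force: 0.7
```

```bash
python3 - <<'E'
from h import *
np.set_printoptions(precision=4,suppress=True)
state()
E
```

```text
tcp [[0.0013 0.1169 0.2439]] [-0.8419 -0.8908 -1.1303] 25.1 0.0005436732291605059
scene beam z at .22 0.2128153421335227 slope 0.05133757062299574 130
scene poise_knob 0.95 [246.5, 326.8] [[-0.0041  0.1438  0.2456]]
scene beam_tip 0.88 [223.1, 378.3] [[-0.0015  0.2575  0.2113]]
top poise_knob 0.44 [200.9, 199.3] [[-0.0599  0.051   0.504 ]]
```

move_arm(
  targets=[
    [-1,0,0.02,0,0,0,0],
    [-1,0,0.06,0,0,0,0],
    [-1,0,0.1,0,0,0,0],
    [-1,0,0.2,0,0,0,0],
    [-1,0,0.4,0,0,0,0],
    [-1,0,0.4,0,0,0,0],
    [-1,0,0.4,0,0,0,0],
    [-1,0,0.4,0,0,0,0],
    [-1,0,0.4,0,0,0,0],
    [-1,0,0.4,0,0,0,0],
    [-1,0,0.4,0,0,0,0],
  ],
)

```text
time_s: 26.5
ee_pos: [0.5212, 0.18, 0.244]
eef_rot: [3.142, -0.0, 0.138]
force: [-0.7, -0.6, -0.6]
grip_width: 0.0005
grip_force: 0.0
```

move_arm(
  targets=[
    [-1,0,0,0,0,0,0],
    [-1,0,0,0,0,0,0],
    [-1,0,0,0,0,0,0],
    [-1,0,0,0,0,0,0],
    [-1,0,0,0,0,0,0],
    [-1,0,0,0,0,0,0],
    [-1,0,0,0,0,0,0],
    [-1,0,0,0,0,0,0],
    [-1,0,0,0,0,0,0],
    [-1,0,0,0,0,0,0],
  ],
)

```text
time_s: 27.5
ee_pos: [0.5212, 0.1799, 0.2439]
eef_rot: [-3.142, 0.0, 0.138]
force: [-0.1, 0.6, 1.0]
grip_width: 0.0009
grip_force: 0.0
```

```bash
python3 - <<'E'
from h import *
np.set_printoptions(precision=4,suppress=True)
state();state()
E
```

```text
tcp [[0.0014 0.097  0.2439]] [-0.059   0.5916  0.9779] 27.5 0.0008899015210878515
scene beam z at .22 0.20291004605396856 slope -0.0009378043163402657 122
scene poise_knob 0.66 [245.1, 329.6] [[-0.0038  0.1505  0.2438]]
scene beam_tip 0.89 [223.6, 380.2] [[0.0001 0.2547 0.1987]]
tcp [[0.0014 0.097  0.2439]] [ 0.0275 -0.23    0.2852] 27.8 0.00037441356976090895
scene beam z at .22 0.20254987830371887 slope 0.0008404143577929525 122
scene poise_knob 0.88 [245.1, 328.6] [[-0.003   0.1486  0.2446]]
scene beam_tip 0.72 [221.6, 381.9] [[0.0725 0.1626 0.0041]]
top poise_knob 0.72 [399.9, 249.3] [[ 0.0251 -0.4251  0.0894]]
```

The beam floats level (slope about 0.000). Withdraw upward and verify.

move_arm(
  targets=[
    [-1,0,0.1,-0.1,0,0,0],
    [-1,0,0.1,-0.6,0,0,0],
    [-1,0,0.1,-1.2,0,0,0],
    [-1,-0.5,0.1,-1.6,0,0,0],
    [-1,-1.2,0.1,-1.6,0,0,0],
    [-1,-2,0.1,-1.6,0,0,0],
    [-1,-2,0.1,-1.6,0,0,0],
    [-1,-2,0.1,-1.6,0,0,0],
    [-1,-2,0.1,-1.6,0,0,0],
    [-1,-2,0.1,-1.6,0,0,0],
    [-1,-2,0.1,-1.6,0,0,0],
    [-1,-2,0.1,-1.6,0,0,0],
  ],
)

```text
time_s: 29.3
ee_pos: [0.4232, 0.1612, 0.3237]
eef_rot: [3.142, 0.001, 0.138]
force: [0.6, -0.1, -0.1]
grip_width: 0.0004
grip_force: 0.0
```

```bash
python3 - <<'E'
from h import *
np.set_printoptions(precision=4,suppress=True)
state();state()
i2,d2=ctrl.camera("scene")
for r in ctrl.tip_of("scene","tin_grip")[:2]:
    u,v=r["point"];print(r["score"],r["point"],sf(pt("scene",r["point"],d2[int(v),int(u)])))
b=cv2.resize(i2[220:430,190:350],None,fx=2.8,fy=2.8,interpolation=2)
cv2.imwrite("pics/s9.png",b[:,:,::-1])
E
```

```text
tcp [[-0.0983  0.0918  0.3237]] [ 0.6219 -0.1148 -0.0919] 29.3 0.0004159490843259068
scene beam z at .22 0.20285523532050653 slope -0.0001726502208467886 121
scene poise_knob 0.66 [245.8, 329.2] [[-0.0049  0.1492  0.2442]]
scene beam_tip 0.85 [222.7, 380.9] [[0.0724 0.1575 0.0009]]
top poise_knob 0.72 [200.6, 203.6] [[-0.0064  0.1359  0.2467]]
tcp [[-0.0986  0.0918  0.3239]] [0.6927 0.5683 0.1131] 29.6 0.0003706987295718706
scene beam z at .22 0.20293484453434918 slope 0.01383735718957596 123
scene poise_knob 0.76 [245.8, 328.3] [[-0.0055  0.1498  0.2485]]
scene beam_tip 0.83 [224.3, 383.4] [[ 0.0667  0.1607 -0.0025]]
top poise_knob 0.48 [200.0, 204.3] [[-0.0066  0.1398  0.2383]]
0.9 [414.3, 162.6] [[-0.1956 -0.6984  0.1441]]
0.55 [369.0, 155.4] [[-0.0468 -0.6907  0.1374]]
```

View pics/s9.png

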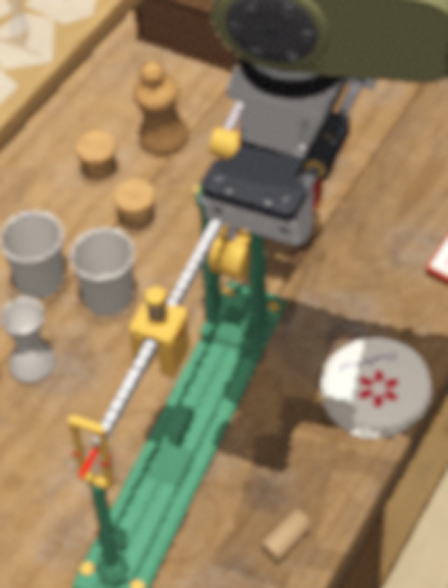

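The red tip lies at the marks in the middle of the gate at (88,457), the beam is steady and the robot is clear. Hand in.

```bash
python3 -c "
from station import ctrl
print(ctrl.hand_in())"
```

```text
the job is handed in; nothing more can be done
None
```

I hung the red tin in both notches of the fork and pushed the poise out until the beam floated level, with its red tip at the gate marks. I then drew the arm clear and handed the job in at about 30 s; no verdict came back.

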